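Seat the row of stoppers with a fingertip

TASK

The five white stoppers in the curved row of the round block have crept up out of their bores: starting at the one next to the steel pin, run the closed fingertips along the row in one light pass, pressing each stopper fully home in turn, and keep the fingertips within about two centimetres of the stoppers until the last one is home. Only touch and press: do not lift, tip or push away the block, and leave the vial, the small bottle and the crucible beside it where they stand.

Things in the scene. Friction and masses are not known exactly. Their poses are not given: they have to be found in the camera images.
- block: loose round grey block, 166 mm across, 40 mm high, 0.95 kg, at any yaw. Origin: centre of its underside, z up. Five white stoppers in its top form an arc of 66 mm radius about the centre, 28 degrees (32 mm) apart, running anticlockwise from above; its x axis points at the third. Steel knob in the centre, 24 mm across, 30 mm above the top; opposite the arc, four dark empty bores
- pin_top (a point): top of the upright steel pin (10 mm across, 14 mm above the block's top) that marks the start of the row: it stands on the same circle, about 42 mm before the first stopper. A shelf beam overhangs the back of the worktop, from x = 0.62 m on, 0.51 m up: lift no higher than needed
- stopper1_crown (a point): top of the first stopper, counted from the pin (the one next to the pin): a low white cone, flange 24 mm across and 1 mm thick, sloping at 27 degrees to a flat crown 6 mm across, 5.5 mm above the flange's underside. Moves with the stopper: 9.5 mm above the block's top when up, 5.5 mm when home
- stopper1 (a joint): how far the first stopper is pushed down, m: 0 fully up, 0.004 home with its flange on the block. It starts up (0 to 0.0008), takes about 1.5 N to move and stays where it is left; a fingertip drawn level along the row at the crowns' home height rides over the cones and presses them down
- stopper2_crown (a point): top of the second stopper, counted from the pin: a low white cone, flange 24 mm across and 1 mm thick, sloping at 27 degrees to a flat crown 6 mm across, 5.5 mm above the flange's underside. Moves with the stopper: 9.5 mm above the block's top when up, 5.5 mm when home
- stopper2 (a joint): how far the second stopper is pushed down, m: 0 fully up, 0.004 home with its flange on the block. It starts up (0 to 0.0008), takes about 1.5 N to move and stays where it is left; a fingertip drawn level along the row at the crowns' home height rides over the cones and presses them down
- stopper3_crown (a point): top of the third stopper, counted from the pin: a low white cone, flange 24 mm across and 1 mm thick, sloping at 27 degrees to a flat crown 6 mm across, 5.5 mm above the flange's underside. Moves with the stopper: 9.5 mm above the block's top when up, 5.5 mm when home
- stopper3 (a joint): how far the third stopper is pushed down, m: 0 fully up, 0.004 home with its flange on the block. It starts up (0 to 0.0008), takes about 1.5 N to move and stays where it is left; a fingertip drawn level along the row at the crowns' home height rides over the cones and presses them down
- stopper4_crown (a point): top of the fourth stopper, counted from the pin: a low white cone, flange 24 mm across and 1 mm thick, sloping at 27 degrees to a flat crown 6 mm across, 5.5 mm above the flange's underside. Moves with the stopper: 9.5 mm above the block's top when up, 5.5 mm when home
- stopper4 (a joint): how far the fourth stopper is pushed down, m: 0 fully up, 0.004 home with its flange on the block. It starts up (0 to 0.0008), takes about 1.5 N to move and stays where it is left; a fingertip drawn level along the row at the crowns' home height rides over the cones and presses them down
- stopper5_crown (a point): top of the fifth stopper, counted from the pin (the far end of the row): a low white cone, flange 24 mm across and 1 mm thick, sloping at 27 degrees to a flat crown 6 mm across, 5.5 mm above the flange's underside. Moves with the stopper: 9.5 mm above the block's top when up, 5.5 mm when home
- stopper5 (a joint): how far the fifth stopper is pushed down, m: 0 fully up, 0.004 home with its flange on the block. It starts up (0 to 0.0008), takes about 1.5 N to move and stays where it is left; a fingertip drawn level along the row at the crowns' home height rides over the cones and presses them down
- vial: small brown vial with a dark cap, 12 mm across, 30 mm tall, loose, standing on the worktop within 130 mm of the block's centre; leave it alone. Origin: centre of its underside
- sample_bottle: small bottle with a black cap, 25 mm across, 76 mm tall, loose, standing on the worktop within 130 mm of the block's centre; leave it alone. Origin: centre of its underside
- crucible: white open crucible, 45 mm across the rim, 21 mm tall, loose, standing on the worktop within 130 mm of the block's centre; leave it alone. Origin: centre of its underside
Not all that is in view belongs to the job. Of the things like the block, leave any that is orange; of the rest the larger one is meant.

How it is judged:
On the way, in this order (a step that is already met when the one before it is completed fails the run):
1. the first stopper from the pin is pressed home (value of joint stopper1 above 0.0025 m), for 0.05 s.
2. the second stopper from the pin is pressed home (value of joint stopper2 above 0.0025 m), for 0.05 s.
3. the third stopper from the pin is pressed home (value of joint stopper3 above 0.0025 m), for 0.05 s.
4. the fourth stopper from the pin is pressed home (value of joint stopper4 above 0.0025 m), for 0.05 s.
5. the fifth stopper from the pin is pressed home (value of joint stopper5 above 0.0025 m), for 0.05 s.
At the end, for the whole second after the job is handed in: All five stoppers are down by more than 2.5 mm of their 4 mm; the block stands level and at rest within 20 mm of where it was; the vial, bottle and crucible stand upright within 20 mm of where they were (value of joint each of stopper1, stopper2, stopper3, stopper4, stopper5 above 0.0025 m and distance of each of block, vial, sample_bottle, crucible from where it was at the start of the episode below 0.02 m and height (world z) of block below 0.004 m and angle between block's own z axis and vertical below 0.05 rad and linear speed of block below 0.02 m/s and angle between each of vial, sample_bottle, crucible's own z axis and vertical below 0.2 rad); the robot touches nothing.
It fails at once if the block is shifted by more than 20 mm (distance of block from where it was at the start of the episode above 0.02 m).
It fails at once if the block is lifted or tipped (height (world z) of block above 0.006 m or angle between block's own z axis and vertical above 0.1 rad).
It fails at once if the fingers press the block or a stopper with more than 30 N (contact force between the fingers and block above 30 N).
It fails at once if the fingertips are raised more than about 30 mm above the stoppers between the first and the last (value of joint stopper1 above 0.0025 m and not (value of joint stopper5 above 0.0025 m) and z of the grasp point in the frame of block above 0.1 m).
It fails at once if the vial, the bottle or the crucible is shifted by more than 20 mm, or lifted or knocked over (distance of any of vial, sample_bottle, crucible from where it was at the start of the episode above 0.02 m or angle between any of vial, sample_bottle, crucible's own z axis and vertical above 0.3 rad).
It also fails if it takes over 40 s, if anything falls off the work surface, if the arm or the gripper's body presses on something with over 40 N, if the wrist force passes 120 N, or if a joint passes its speed limit or range.

ROBOT

A 6-joint arm with a two-finger parallel gripper is mounted at the origin on a cart in front of the work surface, level with it; the furniture and walls round the work are solid. World frame = base frame: x ahead of the robot, y to its left, z up, the work surface at z = 0. Lengths are in m, angles in rad, forces in N, time in s.
With the tool pointing down it reaches from about 0.3 to 0.775 m from the base axis. Payload 14.6 kg.
Tool frame: the origin (TCP) lies at the very end of the fingers, on their centre line; the grasp point (between the pads) lies 19 mm behind it; z points along the fingers, y is the line along which they close (so a half turn about z gives the same grasp; the last joint's range is limited). The gripper opens to 94 mm and grips with 3 to 60 N. Pads are 16 mm wide; open, the fingers measure 119 mm over their backs; the gripper's body (75 mm by 177 mm) begins 78 mm behind the grasp point.
Start: joints at [1.073, 0.3, 1.521, -0, 1.321, -0.067], TCP at [0.23, 0.5, 0.205] pointing down, gripper open.
Joint ranges: [-3.03, 3.03], [-0.79, 2.21], [0.23, 2.52], [-1.04, 4.18], [0, 3.07], [-2.55, 2.55]. Speed limits (rad/s): [2.22, 2.22, 2.57, 3.14, 3.14, 3.14].

INTERFACE

Orientations are given as [roll, pitch, yaw] about the fixed x, y, z axes, in that order (R = Rz(yaw) Ry(pitch) Rx(roll)).
In Python, from station import ctrl gives the robot as it stands.
- The arm moves only by the tool carry_out, never from a script. Its argument "motion" is text: rows parted by semicolons, each of 7 numbers parted by spaces: the shift along the world's x, y, z in m, then the turn, a rotation vector about the world's x, y, z in degrees, then the closure in counts, from 0 (fully open) to 255 (shut). In form: dx dy dz wx wy wz hand; .... A call has 1 to 20 rows; each row shifts and turns the commanded pose from where the row before left it; what a row does not reach is not made up. A row lasts 1/12 s, in which the tool goes at most 41.7 mm and 7.16 degrees, less where a joint would pass 70% of its speed; a pose out of reach is approached as far as the arm can. A call is refused whole if a number of a shift passes 0.0417 or a number of a turn 7.16, either way. A call with a gripper value outside its range is refused whole. The fingers move at their own pace and stop on an object; "grip_force" is the grip in N (left out, the last holds). Time passes only in rows, so rows that do not move let the fingers close. It gives the time, the measured TCP pose, the force, the opening and the grip force at its end, in the units of the state.
- ctrl.get_obs(): the state, without advancing time (a new reading comes with each control period).
- ctrl.camera(name): name is "scene" or "top"; returns a dict with "pixels" (420x560x3 uint8, red, green, blue), "range_z" (420x560 float32, m along the optical axis (not along the pixel's ray), 0 where there is no reading), "K" (3x3 intrinsics, pixels), "position" and "attitude" of the camera in the world. Camera axes: x right, y up, looking along -z (the intrinsics and any distortion apply to the point x, -y, -z); pixel columns grow to the right and rows downward; lengths in m; the calibration is good to about 2 mm. A picture is of the moment at which its call begins.
- ctrl.hand_in(): hands the job in; it is judged then, once.
The state is a dict: "time_s": time; "qpos": joint angles; "joint_vel": joint speeds; "tau": joint torques, N m; "ee_pos": TCP position; "eef_rot": TCP orientation; "force": force on the tool from outside, world axes, zero at the start; "moment": the same for the moment, N m; "grip_width": finger opening in m; "grip_force": force on a finger pad.
Only numpy, scipy, OpenCV 4.12 (cv2) and the standard library are available. Lean on these libraries where they do the work, as an engineer would, in place of code of your own. Each camera call takes 0.05 s, during which the arm holds its last target. There are 200 camera calls.

## Working session

There is one attempt and no reset: what is moved stays moved. The work goes in short steps, Python scripts to look and compute and a tool call to move; the robot and the scene stay as the last step left them, time stands still between calls to the robot, and variables do not carry over. Pictures are saved under pics/ and viewed, at most 10 in all, crops included, and the job is handed in when it is done.

Besides the shell and the picture viewer there is one more tool, called after "Call:" as name(argument=value, ...) on one line, values as JSON. carry_out: Moves the arm, as the interface text tells. Its arguments: {"type":"object","properties":{"motion":{"type":"string"},"grip_force":{"type":"number"}},"required":["motion"]}

```bash
mkdir -p pics; ls
cat > h.py <<'E'
from station import ctrl
import numpy as np, cv2
def cam(n):
    c=ctrl.camera(n); return c
def rot(c):
    a=np.array(c["attitude"],float)
    if a.shape==(3,3): return a
    from scipy.spatial.transform import Rotation as R
    return R.from_euler('xyz',a).as_matrix() if a.size==3 else R.from_quat(a).as_matrix()
def ray(c,u,v):
    K=c["K"]; d=np.stack([(np.asarray(u)-K[0,2])/K[0,0],-(np.asarray(v)-K[1,2])/K[1,1],-np.ones_like(np.asarray(u,float))],-1)
    return d@rot(c).T
def onplane(c,u,v,z):
    d=ray(c,u,v);p=np.array(c["position"]);return p+d*((z-p[2])/d[...,2])[...,None]
def cloud(c):
    v,u=np.mgrid[0:420,0:560]; return np.array(c["position"])+ray(c,u,v)*c["range_z"][...,None]
E
python3 - <<'E'
from h import *
for n in("top","scene"):
    c=cam(n); cv2.imwrite(f"pics/{n}0.png",c["pixels"][...,::-1]); print({k:(v if k not in("pixels","range_z") else v.shape) for k,v in c.items()})
    np.savez(f"{n}0.npz",**c)
print(ctrl.get_obs())
E
```

```text
pics
{'pixels': (420, 560, 3), 'range_z': (420, 560), 'K': array([[400.46681376,   0.        , 275.67334187],
       [  0.        , 400.46681376, 211.53616901],
       [  0.        ,   0.        ,   1.        ]]), 'position': array([0.35756627, 0.10830864, 0.93941533]), 'attitude': array([ 0.13102526,  0.00872078, -1.59596102])}
{'pixels': (420, 560, 3), 'range_z': (420, 560), 'K': array([[382.53475045,   0.        , 277.02098362],
       [  0.        , 382.53475045, 215.26759224],
       [  0.        ,   0.        ,   1.        ]]), 'position': array([ 0.05232885, -0.29223533,  0.7137741 ]), 'attitude': array([ 0.71870159, -0.01228074, -0.80863588])}
{'time_s': 0.1, 'qpos': array([ 1.07339288e+00,  3.00385080e-01,  1.52151977e+00, -1.64994480e-06,
        1.32069410e+00, -6.65831061e-02]), 'joint_vel': array([-6.60378142e-04, -2.34856601e-03, -4.72360481e-04,  1.55005440e-04,
        2.06449410e-03, -7.17659852e-05]), 'tau': array([-1.08309981e-03, -5.32653451e+01, -3.53278756e+01,  7.08542042e-02,
        2.35173589e-02, -2.73490951e-05]), 'ee_pos': array([0.22957149, 0.4995389 , 0.20495945]), 'eef_rot': array([-3.14058847e+00, -6.53586775e-05,  2.71077269e+00]), 'force': array([0.61762212, 0.68752041, 0.24658828]), 'moment': array([ 0.0264836 , -0.04067743,  0.01420855]), 'grip_force': 0.0, 'grip_width': 0.09413312558497106}
```

View pics/top0.png

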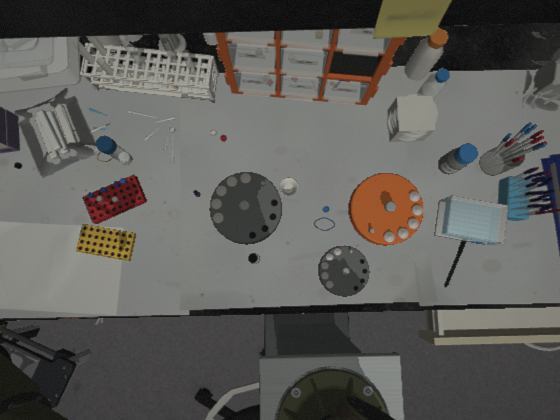

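View pics/scene0.png

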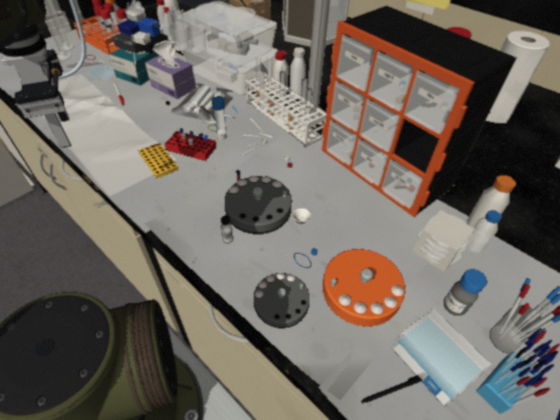

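The large grey block is at about (246,208) in the top view, with the crucible at (288,186), bottle at (253,258) and vial at about (197,193). The orange and small grey blocks are decoys. Next I'll zoom in and measure.

Run:
```python
from h import *
t=dict(np.load("top0.npz")); s=dict(np.load("scene0.npz"))
a=cv2.resize(t["pixels"][155:275,180:310],None,fx=4.4,fy=4.4,interpolation=3)
b=cv2.resize(s["pixels"][165:250,210:320],None,fx=5,fy=5,interpolation=3)
a=cv2.convertScaleAbs(a,alpha=1.6)
b=cv2.convertScaleAbs(b,alpha=1.6)
cv2.imwrite("pics/ca.png",a[...,::-1]);cv2.imwrite("pics/cb.png",b[...,::-1])
for n,c in(("top",t),("scene",s)):
    P=cloud(c); m=(c["range_z"]>0)&(P[...,2]>.03)&(P[...,2]<.055)&(np.hypot(P[...,0]-.36,P[...,1]-.17)<.15)
    q=P[m]; print(n,q.shape,np.median(q,0),q.min(0),q.max(0))
    (x,y),r=cv2.minEnclosingCircle(q[:,:2].astype(np.float32)); print(x,y,r)
```

```text
top (2413, 3) [0.4597314  0.17673966 0.0398566 ] [0.36176065 0.1006881  0.03119858] [0.50963268 0.26280374 0.05462196]
0.4486096203327179 0.178693488240242 0.08895537257194519
scene (1781, 3) [0.45670498 0.16565214 0.0400532 ] [0.3622022  0.09548428 0.03003436] [0.50914244 0.25673364 0.05490442]
0.44865739345550537 0.1747380793094635 0.08775288611650467
```

View pics/ca.png

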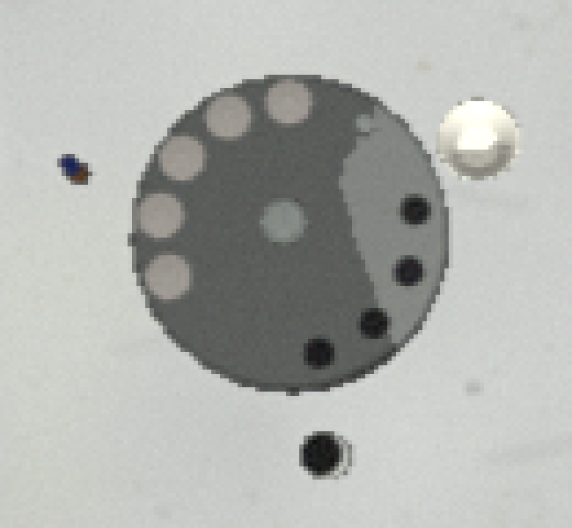

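View pics/cb.png

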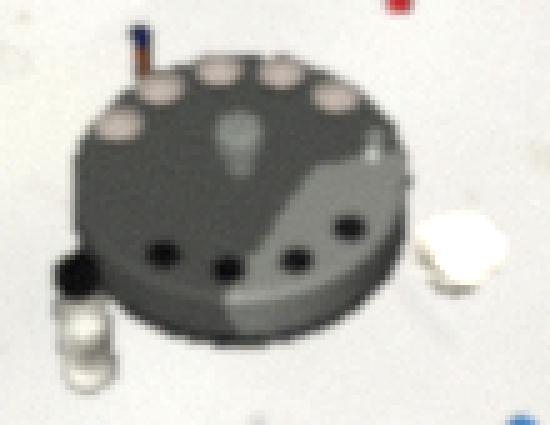

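The pin is at crop (365,123) in the top view. The stoppers from there are (289,102), (229,117), (184,157), (160,215) and (168,276), anticlockwise. Now I'll compute their positions.

```bash
cat >> h.py <<'E'
def stoppers(c,ctr,z=.0445):
    p=c["pixels"].astype(int); P=cloud(c); r=np.hypot(P[...,0]-ctr[0],P[...,1]-ctr[1])
    m=((p[...,0]-p[...,1])>6)&(r<.085)&(P[...,2]>.03)
    m=m.astype(np.uint8); n,l,st,ce=cv2.connectedComponentsWithStats(m,connectivity=4)
    out=[onplane(c,ce[i,0],ce[i,1],z) for i in range(1,n) if st[i,4]>15]
    return np.array(out),[st[i,4] for i in range(1,n) if st[i,4]>15]
E
python3 - <<'E'
from h import *
for n in("top","scene"):
    c=dict(np.load(n+"0.npz")); P=cloud(c)
    m=(abs(P[...,2]-.04)<.008)&(np.hypot(P[...,0]-.44,P[...,1]-.177)<.1)
    m=cv2.morphologyEx(m.astype(np.uint8),cv2.MORPH_OPEN,np.ones((5,5)))
    cs,_=cv2.findContours(m,0,1);k=max(cs,key=cv2.contourArea)
    hull=cv2.convexHull(k)[:,0].astype(float)
    q=onplane(c,hull[:,0],hull[:,1],.04)[:,:2].astype(np.float32)
    e=cv2.minEnclosingCircle(q); print(n,"block",e)
    S,a=stoppers(c,e[0]); 
    A=np.c_[2*S[:,:2],np.ones(len(S))]; x=np.linalg.lstsq(A,(S[:,:2]**2).sum(1),rcond=None)[0]
    print("areas",a,"fit ctr",x[:2],np.sqrt(x[2]+x[:2]@x[:2]))
    # fixed-radius model fit
    from scipy.optimize import least_squares
    ang=np.unwrap(np.arctan2(S[:,1]-e[0][1],S[:,0]-e[0][0]));ang=np.mod(np.arctan2(S[:,1]-e[0][1],S[:,0]-e[0][0]),2*np.pi)
    ang=(ang+1)%(2*np.pi)-1
    S=S[np.argsort(ang)]; print(np.round(S,4).tolist())
    if len(S)==5:
        k=np.radians(28*(np.arange(5)-2))
        f=lambda x:(np.c_[x[0]+.066*np.cos(x[2]+k),x[1]+.066*np.sin(x[2]+k)]-S[:,:2]).ravel()
        r=least_squares(f,[*e[0],np.mean(ang)]);print("model",r.x,np.degrees(r.x[2]),abs(r.fun).max())
        print(np.round(S[:,:2]+f(r.x).reshape(-1,2),4).tolist())
    # objects above table near block
    m=(P[...,2]>.012)&(np.hypot(P[...,0]-.44,P[...,1]-.177)<.16)&(np.hypot(P[...,0]-e[0][0],P[...,1]-e[0][1])>.09)
    nn,l,st,ce=cv2.connectedComponentsWithStats(m.astype(np.uint8))
    for i in range(1,nn):
        if st[i,4]>3: print("obj",P[l==i].mean(0).round(3),P[l==i].max(0).round(3),st[i,4])
E
```

```text
top block ((0.48388028144836426, 0.18133492767810822), 0.08210504800081253)Traceback (most recent call last):
  File "<stdin>", line 11, in <module>
IndexError: too many indices for array: array is 1-dimensional, but 2 were indexed
```

```bash
cat > m.py <<'E'
from h import *
from scipy.optimize import least_squares
for n in("top","scene"):
    c=dict(np.load(n+"0.npz")); P=cloud(c); C=(.476,.178)
    m=(abs(P[...,2]-.04)<.008)&(np.hypot(P[...,0]-C[0],P[...,1]-C[1])<.11)
    m=cv2.morphologyEx(m.astype(np.uint8),cv2.MORPH_OPEN,np.ones((5,5)))
    cs,_=cv2.findContours(m,0,1);k=max(cs,key=cv2.contourArea)
    hull=cv2.convexHull(k)[:,0].astype(float)
    q=onplane(c,hull[:,0],hull[:,1],.04)[:,:2].astype(np.float32)
    e=cv2.minEnclosingCircle(q); print(n,"block",e)
    S,a=stoppers(c,e[0]); print("areas",a)
    if len(S):
        ang=(np.arctan2(S[:,1]-e[0][1],S[:,0]-e[0][0])+1)%(2*np.pi)-1
        S=S[np.argsort(ang)]; print(np.round(S,4).tolist())
    if len(S)==5:
        k=np.radians(28*(np.arange(5)-2))
        f=lambda x:(np.c_[x[0]+.066*np.cos(x[2]+k),x[1]+.066*np.sin(x[2]+k)]-S[:,:2]).ravel()
        r=least_squares(f,[*e[0],np.mean(ang)]);print("model",r.x,np.degrees(r.x[2]),abs(r.fun).max())
        print(np.round(S[:,:2]+f(r.x).reshape(-1,2),4).tolist())
    m=(P[...,2]>.012)&(np.hypot(P[...,0]-C[0],P[...,1]-C[1])<.16)&(np.hypot(P[...,0]-e[0][0],P[...,1]-e[0][1])>.089)
    nn,l,st,ce=cv2.connectedComponentsWithStats(m.astype(np.uint8))
    for i in range(1,nn):
        if st[i,4]>3: print("obj",P[l==i].mean(0).round(3),P[l==i].max(0).round(3),st[i,4])
    v,u=(205,244) if n=="top" else (190,258); print("z knob,top",P[v,u].round(4),np.median(P[...,2][np.hypot(P[...,0]-C[0],P[...,1]-C[1])<.05]))
    if not len(S): print(c["pixels"][178,246],c["pixels"][205,215])
E
python3 m.py
```

```text
top block ((0.4886944591999054, 0.18206976354122162), 0.08246423304080963)
areas []
obj [0.618 0.179 0.55 ] [0.622 0.249 0.939] 4354
obj [0.538 0.082 0.024] [0.56  0.108 0.939] 148
obj [0.522 0.291 0.057] [0.533 0.303 0.939] 30
obj [0.372 0.164 0.067] [0.384 0.177 0.079] 108
z knob,top [0.4881 0.1819 0.073 ] 0.039951165614317996
[101  98  94] [100  97  93]
scene block ((0.4884176254272461, 0.17655636370182037), 0.08439148217439651)
areas []
obj [0.53  0.293 0.024] [0.536 0.3   0.031] 31
obj [0.544 0.082 0.018] [0.562 0.101 0.024] 119
obj [0.371 0.157 0.05 ] [0.386 0.172 0.079] 251
z knob,top [0.4922 0.1792 0.0686] 0.04026668152170254
[74 74 72] [151 151 146]
```

```bash
sed -i 's/m=((p\[...,0\]-p\[...,1\])>6)&(r<.085)&(P\[...,2\]>.03)/m=(cv2.GaussianBlur((p[...,0]-p[...,2]).astype(np.float32),(3,3),0)>2)\&(p.sum(-1)>210)\&(r<.082)\&(r>.045)\&(P[...,2]>.035)/' h.py
python3 m.py; python3 -c "
from h import *
for n,(v,u) in (('top',(178,246)),('top',(190,240)),('top',(205,275))): print(np.load(n+'0.npz')['pixels'][v,u])
c=np.load('scene0.npz')['pixels'];print(c[180,253],c[190,240],c[215,270])
"
```

```text
top block ((0.4886944591999054, 0.18206976354122162), 0.08246423304080963)
areas [np.int32(85), np.int32(87), np.int32(90), np.int32(94), np.int32(89)]
[[0.5552, 0.1809, 0.0445], [0.548, 0.2124, 0.0445], [0.5274, 0.2366, 0.0445], [0.4977, 0.2484, 0.0445], [0.4656, 0.2441, 0.0445]]
model [0.48919088 0.18261442 0.95547516] 54.744694320015135 0.00031942990028746565
[[0.5552, 0.1812], [0.5481, 0.2123], [0.5273, 0.2365], [0.4975, 0.2481], [0.4658, 0.2443]]
obj [0.618 0.179 0.55 ] [0.622 0.249 0.939] 4354
obj [0.538 0.082 0.024] [0.56  0.108 0.939] 148
obj [0.522 0.291 0.057] [0.533 0.303 0.939] 30
obj [0.372 0.164 0.067] [0.384 0.177 0.079] 108
z knob,top [0.4881 0.1819 0.073 ] 0.039951165614317996
scene block ((0.4884176254272461, 0.17655636370182037), 0.08439148217439651)
areas [np.int32(51), np.int32(48), np.int32(52), np.int32(54), np.int32(53), np.int32(438)]
[[0.5575, 0.1791, 0.0445], [0.5506, 0.2104, 0.0445], [0.5286, 0.2354, 0.0445], [0.4998, 0.2461, 0.0445], [0.4676, 0.2419, 0.0445], [0.4912, 0.1184, 0.0445]]
obj [0.53  0.293 0.024] [0.536 0.3   0.031] 31
obj [0.544 0.082 0.018] [0.562 0.101 0.024] 119
obj [0.371 0.157 0.05 ] [0.386 0.172 0.079] 251
z knob,top [0.4922 0.1792 0.0686] 0.04026668152170254
[101  98  94]
[57 58 56]
[34 34 34]
[119 112 105] [46 47 45] [31 31 30]
```

Call:
carry_out(motion="0.0204 -0.02 -0.004 0 0 0 255;0.0204 -0.02 -0.004 0 0 0 255;0.0204 -0.02 -0.004 0 0 0 255;0.0204 -0.02 -0.004 0 0 0 255;0.0204 -0.02 -0.004 0 0 0 255;0.0204 -0.02 -0.004 0 0 0 255;0.0204 -0.02 -0.004 0 0 0 255;0.0204 -0.02 -0.004 0 0 0 255;0.0204 -0.02 -0.01 0 0 0 255;0.0204 -0.02 -0.01 0 0 0 255;0.0204 -0.02 -0.01 0 0 0 255;0.0204 -0.02 -0.01 0 0 0 255;0.0204 -0.02 -0.01 0 0 0 255;0.0204 -0.02 -0.01 0 0 0 255;0.0204 -0.02 -0.01 0 0 0 255;0.0204 -0.02 -0.01 0 0 0 255;0 0 0 0 0 0 255;0 0 0 0 0 0 255", grip_force=10)

```text
time_s: 1.6
ee_pos: [0.5562, 0.1787, 0.0924]
eef_rot: [-3.14, -0.001, 2.709]
force: [-0.5, 0.0, 0.3]
grip_width: 0.0004
grip_force: 0.0
```

Run:
```python
from h import *
o=[]
for n,(u,v) in (("scene",(275,175)),("top",(246,185))):
    c=cam(n); p=c["pixels"][max(0,v-75):v+75,u-75:u+75]
    o.append(cv2.convertScaleAbs(cv2.resize(p,(400,400),interpolation=3),alpha=1.6))
cv2.imwrite("pics/a1.png",np.hstack(o)[...,::-1])
```

```text
(no output)
```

View pics/a1.png

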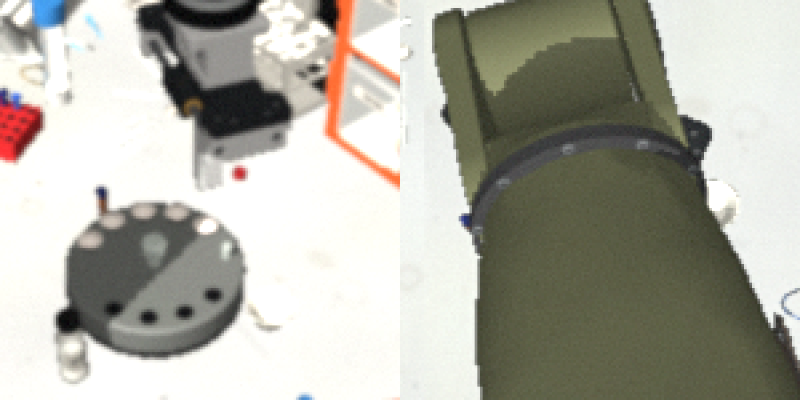

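Call:
carry_out(motion="0 0.001 -0.012 0 0 0 255;0 0 -0.012 0 0 0 255;0 0 -0.01 0 0 0 255;0 0 -0.005 0 0 0 255;0 0 0 0 0 0 255;0 0 0 0 0 0 255")

```text
time_s: 2.2
ee_pos: [0.5559, 0.1809, 0.0541]
eef_rot: [-3.141, -0.001, 2.711]
force: [0.3, 1.2, -0.2]
grip_width: 0.0003
grip_force: 0.0
```

The scene view shows the closed tip at crop (207,185), directly above stopper 1 at (207,225). I'll press down in small steps.

Call:
carry_out(motion="0 0 -0.002 0 0 0 255;0 0 -0.002 0 0 0 255;0 0 -0.001 0 0 0 255;0 0 -0.001 0 0 0 255;0 0 0 0 0 0 255;0 0 0 0 0 0 255")

```text
time_s: 2.7
ee_pos: [0.5561, 0.1807, 0.0485]
eef_rot: [3.142, 0.0, 2.711]
force: [0.5, 0.4, -0.3]
grip_width: 0.0001
grip_force: 0.0
```

Call:
carry_out(motion="0 0 -0.001 0 0 0 255;0 0 -0.0005 0 0 0 255;0 0 -0.0005 0 0 0 255;0 0 0 0 0 0 255")

```text
time_s: 3.03
ee_pos: [0.5561, 0.1807, 0.0464]
eef_rot: [3.142, 0.0, 2.711]
force: [0.2, -0.3, -0.9]
grip_width: 0.0006
grip_force: 0.3
```

Call:
carry_out(motion="0 0 -0.0004 0 0 0 255;0 0 -0.0004 0 0 0 255;0 0 -0.0003 0 0 0 255;0 0 0 0 0 0 255")

```text
time_s: 3.37
ee_pos: [0.5562, 0.1808, 0.0457]
eef_rot: [3.141, 0.0, 2.711]
force: [-1.3, -0.6, 4.5]
grip_width: 0.0005
grip_force: 2.4
```

Call:
carry_out(motion="-0.0009 0.0039 0.0002 0 0 0 255;-0.0009 0.0039 0 0 0 0 255;-0.0009 0.0039 0 0 0 0 255;-0.0009 0.0039 0 0 0 0 255;-0.0009 0.0039 0 0 0 0 255;-0.0009 0.0039 0 0 0 0 255;-0.0009 0.0039 0 0 0 0 255;-0.0009 0.0039 0 0 0 0 255;0 0 0 0 0 0 255;0 0 0 0 0 0 255")

```text
time_s: 4.2
ee_pos: [0.5489, 0.2126, 0.0457]
eef_rot: [3.141, -0.0, 2.711]
force: [-0.3, 2.6, 3.0]
grip_width: 0.0003
grip_force: 1.6
```

Call:
carry_out(motion="-0.0027 0.003 0 0 0 0 255;-0.0027 0.003 0 0 0 0 255;-0.0027 0.003 0 0 0 0 255;-0.0027 0.003 0 0 0 0 255;-0.0027 0.003 0 0 0 0 255;-0.0027 0.003 0 0 0 0 255;-0.0027 0.003 0 0 0 0 255;-0.0027 0.003 0 0 0 0 255;0 0 0 0 0 0 255;0 0 0 0 0 0 255")

```text
time_s: 5.03
ee_pos: [0.5269, 0.2365, 0.0457]
eef_rot: [3.141, -0.001, 2.711]
force: [-1.5, 3.5, 5.6]
grip_width: 0.0004
grip_force: 2.6
```

Call:
carry_out(motion="-0.0036 0.0014 0 0 0 0 255;-0.0036 0.0014 0 0 0 0 255;-0.0036 0.0014 0 0 0 0 255;-0.0036 0.0014 0 0 0 0 255;-0.0036 0.0014 0 0 0 0 255;-0.0036 0.0014 0 0 0 0 255;-0.0036 0.0014 0 0 0 0 255;-0.0036 0.0014 0 0 0 0 255;0 0 0 0 0 0 255;0 0 0 0 0 0 255")

```text
time_s: 5.87
ee_pos: [0.4979, 0.2474, 0.0456]
eef_rot: [-3.141, -0.001, 2.711]
force: [-2.7, 1.1, 6.4]
grip_width: 0.0002
grip_force: 3.3
```

Run:
```python
from h import *
o=[]
c=cam("scene"); p=c["pixels"][155:255,205:325]
cv2.imwrite("pics/a2.png",cv2.convertScaleAbs(cv2.resize(p,(720,600),interpolation=3),alpha=1.6)[...,::-1])
```

```text
(no output)
```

View pics/a2.png

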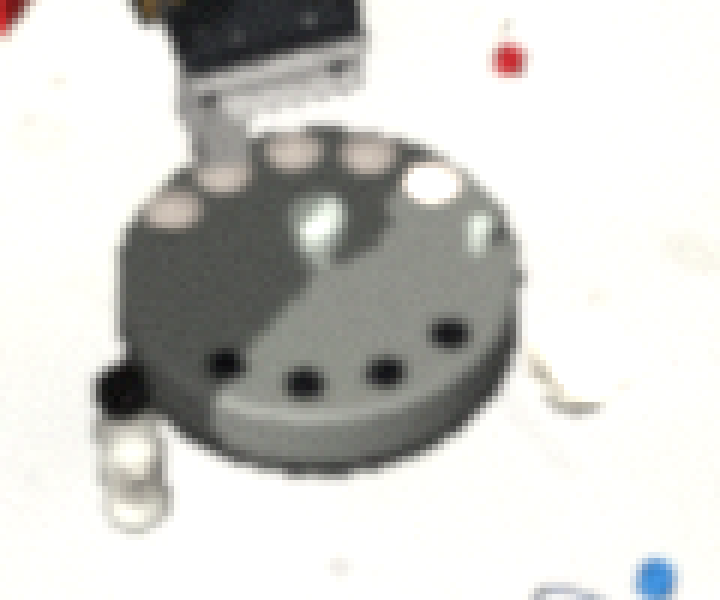

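The tip is on stopper 4 at (222,165). The block hasn't visibly moved and stopper 5 is at (173,210), so I'll continue.

Call:
carry_out(motion="-0.004 -0.0005 0 0 0 0 255;-0.004 -0.0005 0 0 0 0 255;-0.004 -0.0005 0 0 0 0 255;-0.004 -0.0005 0 0 0 0 255;-0.004 -0.0005 0 0 0 0 255;-0.004 -0.0005 0 0 0 0 255;-0.004 -0.0005 0 0 0 0 255;-0.004 -0.0005 0 0 0 0 255;0 0 0 0 0 0 255;0 0 0 0 0 0 255")

```text
time_s: 6.75
ee_pos: [0.4659, 0.2431, 0.0456]
eef_rot: [-3.141, -0.001, 2.711]
force: [-3.5, 0.0, 7.2]
grip_width: 0.001
grip_force: 3.6
```

Call:
carry_out(motion="0 0 0.003 0 0 0 255;0 0 0.01 0 0 0 255;0 0 0.02 0 0 0 255;0 0 0.03 0 0 0 255;0 0 0.03 0 0 0 255;-0.02 0.02 0.02 0 0 0 255;-0.02 0.03 0 0 0 0 255;-0.02 0.03 0 0 0 0 255;-0.02 0.03 0 0 0 0 255;-0.02 0.03 0 0 0 0 255;-0.02 0.03 0 0 0 0 255;-0.02 0.03 0 0 0 0 255;-0.02 0.03 0 0 0 0 255;0 0 0 0 0 0 255;0 0 0 0 0 0 255;0 0 0 0 0 0 255")

```text
time_s: 8.08
ee_pos: [0.3066, 0.4726, 0.1587]
eef_rot: [-3.141, 0.0, 2.711]
force: [-0.9, -0.0, -0.3]
grip_width: 0.0006
grip_force: 0.0
```

Run:
```python
from h import *
from scipy.optimize import least_squares
for n in("top","scene"):
    c=cam(n); z0=np.load(n+"0.npz")
    S,a=stoppers(c,(.489,.1815)); S0,a0=stoppers(dict(z0),(.489,.1815))
    print(n,a,np.round(S,4).tolist());print(a0,np.round(S0,4).tolist())
    P=cloud(c);P0=cloud(dict(z0))
    for s in S: 
        f=lambda P:np.median(P[...,2][np.hypot(P[...,0]-s[0],P[...,1]-s[1])<.006])
        print(round(f(P0),4),round(f(P),4))
c=cam("scene"); p=c["pixels"][155:255,205:325]
cv2.imwrite("pics/a3.png",cv2.convertScaleAbs(cv2.resize(p,(720,600),interpolation=3),alpha=1.4)[...,::-1])
```

```text
top [np.int32(102), np.int32(86), np.int32(88), np.int32(94), np.int32(93)] [[0.5536, 0.1796, 0.0445], [0.5472, 0.2116, 0.0445], [0.5266, 0.2357, 0.0445], [0.4968, 0.2477, 0.0445], [0.4652, 0.2432, 0.0445]]
[np.int32(85), np.int32(87), np.int32(90), np.int32(94), np.int32(89)] [[0.5552, 0.1809, 0.0445], [0.548, 0.2124, 0.0445], [0.5274, 0.2366, 0.0445], [0.4977, 0.2484, 0.0445], [0.4656, 0.2441, 0.0445]]
0.0477 0.0445
0.048 0.0444
0.049 0.0449
0.0485 0.0449
0.0481 0.045
scene [np.int32(58), np.int32(57), np.int32(56), np.int32(714), np.int32(60)] [[0.5264, 0.2321, 0.0445], [0.5481, 0.2078, 0.0445], [0.4971, 0.2437, 0.0445], [0.4971, 0.1335, 0.0445], [0.4646, 0.2398, 0.0445]]
[np.int32(55), np.int32(52), np.int32(52), np.int32(55), np.int32(54), np.int32(439)] [[0.5288, 0.2358, 0.0445], [0.5512, 0.2104, 0.0445], [0.4998, 0.2461, 0.0445], [0.5576, 0.1793, 0.0445], [0.4674, 0.2421, 0.0445], [0.4909, 0.1203, 0.0445]]
0.0477 0.044
0.0487 0.0453
0.0481 0.0444
0.0403 0.0393
0.047 0.0441
```

View pics/a3.png

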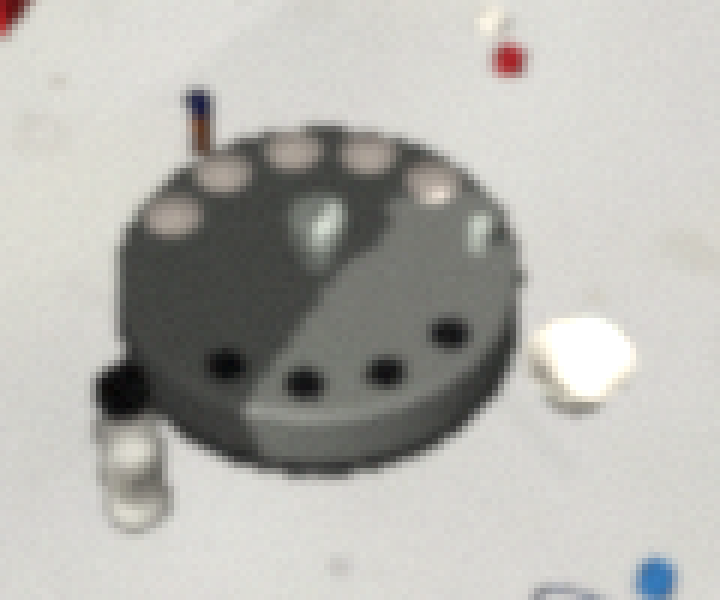

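All five crowns dropped 3–4 mm by camera depth. The block, vial, bottle and crucible are in place and the arm is clear.

```bash
python3 -c "
from station import ctrl
print(ctrl.hand_in())"
```

```text
the job is handed in; nothing more can be done
None
```

All five stoppers were pressed home in order from the pin in one light pass, with no visible movement of the block, vial, bottle or crucible; the job is handed in, but no verdict was returned.

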